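# Unbolt the well counter and hold its lid at the balance point

### The job

The lid of the well counter is secured by its transport bolt: slide the bolt's upright grip away from the lid, all the way to its end stop, with the lid still shut. Then take the lid by its front tab, swing it up slowly to its balance point, where it stands straight up on its hinge, and hold it there by the tab so that it falls neither shut nor over backwards while a colleague loads the well. Finish still holding the lid at the balance point, and leave the other things on the bench where they are.

Things in the scene. Friction and masses are not known exactly. Their poses are not given: they have to be found in the camera images.
- counter: Well counter, a dark grey box 124 x 208 x 90 mm fixed on the bench, its deck (z = 90 mm) carrying lid and bolt. Origin on the underside, under the middle of the lid; in its frame (x to the rear, y to its left, z up) the box spans x -58..66, y -146..62 mm. Its place and yaw (within 0.3 rad) vary.
- lid: The white lid with its metal tab. Origin in the middle of the hinge axis; y along the hinge, -x towards the tab, z out of the lid's top face (up when shut).
- lid_angle (a joint): Lid angle, rad: 0 = shut (level; its start), 1.57 = straight up = balance point, 2.4 = fallen fully back. The lid (100 mm wide, 100 mm from hinge to free edge, 12 mm thick, 0.18 to 0.36 kg with tab) has an almost frictionless hinge, no spring or stay: let go before the balance point it falls shut, past it it falls back.
- lid_tab (a point): Metal tab, the lid's handle, in the lid's plane: 24 mm wide (y, along the hinge), 12 mm thick, reaching 82 mm past the middle of the lid's free edge, with a 26 mm wide bead at the tip. Point in its middle plane, 38 mm past that edge, 138 mm from the hinge axis: grip here. -x points to the tip. Lid shut: level, 97 mm above the bench, 30 mm before the box. Lid upright: 235 mm up, over the hinge.
- lid_hinge (a point): Middle of the lid's hinge axis at the rear: x = 50, y = 0, z = 97 mm in the counter's frame. The axis runs along the counter's y.
- bolt_grip (a point): Point to grip on the bolt's upright black fin, 12 mm thick (counter's x), 22 mm long (y); 132 mm above the bench, 14 mm below the fin's top, 21 mm above its 24 x 26 mm carriage. At bolt = 0 at x = 0, y = -78 mm in the counter's frame; then the lid (top 103 mm above the bench) begins 28 mm from it on the +y side.
- bolt (a joint): Travel of the transport bolt, m: 0 = in, its flat tongue 18 mm over the lid's right edge; 0.040 = out at the end stop. It moves along the counter's -y (away from the lid) and starts at 0 to 0.010. Friction about 1.5 N, no spring: it stays where left. Below about 0.018 it blocks the lid.
- lead_pot_1: dark grey lead pot, upright, 45x45x100 mm, left of the counter. A bystander: leave it where it is. Origin at the middle of its underside.
- vial_1: upright capped vial 41x41x75 mm, left of the counter. A bystander: leave it where it is. Origin at the middle of its underside.
- vial_2: upright capped vial 41x41x75 mm, right of the counter. A bystander: leave it where it is. Origin at the middle of its underside.
- timer: bench timer lying flat, 66x64x18 mm, in front of the counter to the left. A bystander: leave it where it is. Origin at the middle of its underside.
- marker: marker pen lying, 10x125x12 mm, in front of the counter to the right. A bystander: leave it where it is. Origin at the middle of its underside.
- swab_tin: round tin 59 mm across, 30 mm high, right of the counter. A bystander: leave it where it is. Origin at the middle of its underside.
- beaker_2: empty clear beaker 57 mm across, 101 mm high, near the bench's front edge on the left. A bystander: leave it where it is. Origin at the middle of its underside.

How it is judged:
By the outcome, as a careful person would: the job done as asked, in the order asked, and still so for the second after the job is handed in, while the arm keeps its last pose, push and grip.
It also fails if it takes over 53 s, if anything falls off the work surface, if the arm or the gripper's body presses on something with over 40 N, if the wrist force passes 120 N, or if a joint passes its speed limit or range.

### The arm

A 7-joint arm with a two-finger parallel gripper is mounted at the origin on a cart in front of the work surface, level with it; the furniture and walls round the work are solid. World frame = base frame: x ahead of the robot, y to its left, z up, the work surface at z = 0. Lengths are in m, angles in rad, forces in N, time in s.
With the tool pointing down it reaches from about 0.4 to 0.85 m from the base axis. Payload 4.5 kg.
Tool frame: the origin (TCP) lies on the centre line of the jaws, within the pads' length; the fingertips stand 11 mm ahead of it and the grasp point (between the pads) lies 8 mm behind it; z points along the fingers, y is the direction in which the jaws open and shut (so a half turn about z gives the same grasp; the last joint's range is limited). The gripper opens to 88 mm and grips with 3 to 60 N. Pads are 18 mm wide; open, the fingers measure 123 mm over their backs; the gripper's body (75 mm by 187 mm) begins 45 mm behind the grasp point.
Start: joints at [-1.242, 0.689, -0.195, 1.565, 0.157, 0.902, -0.215], TCP at [0.182, 0.598, 0.25] pointing down, gripper open.
Joint ranges: [-3.01, 3.01], [-0.46, 2.08], [-1.47, 1.51], [0.13, 2.56], [-1, 4.14], [0.04, 2.09], [-2.66, 2.66]. Speed limits (rad/s): [2.57, 2.57, 3.14, 3.14, 3.14, 3.14, 3.14].

### API

Orientations are given as a unit quaternion [x, y, z, w].
In Python, from plant import r, snapshot gives the robot as it stands.
- The arm moves only by the tool drive_tool, never from a script. Its argument "commands" is a list of rows, each an object of numbers: "wx", "wy", "wz": the turn, a rotation vector about the tool's x, y, z in rad; "dx", "dy", "dz": the shift along the tool's x, y, z in m; "claw": the opening, from 0 (shut) to 1 (fully open). A call has 1 to 12 rows; each row shifts and turns the commanded pose from where the row before left it, along the tool's axes as they then stand; what a row does not reach is not made up. A row lasts 1/10 s, in which the tool goes at most 50 mm and 8.59 degrees, less where a joint would pass 70% of its speed; a pose out of reach is approached as far as the arm can. A call is refused whole if a number of a shift passes 0.05 or a number of a turn 0.15, either way. A call with a gripper value outside its range is refused whole. The fingers move at their own pace and stop on an object; "grip_force" is the grip in N (left out, the last holds). Time passes only in rows, so rows that do not move let the fingers close. It gives the time, the measured TCP pose, the force and the opening at its end, in the units of the state.
- r.get_state(): the state, without advancing time (a new reading comes with each control period).
- snapshot(name): name is "side" or "top"; returns a dict with "color" (384x512x3 uint8, red, green, blue), "fx", "fy", "cx", "cy" (pixels), "dist" ([k1, k2, p1, p2, k3] as OpenCV has them; the pictures are not rectified), "world_to_cam" (4x4, takes a point from world to camera coordinates). Camera axes: x right, y up, looking along -z (the intrinsics and any distortion apply to the point x, -y, -z); pixel columns grow to the right and rows downward; lengths in m; the calibration is good to about 2 mm. A picture is of the moment at which its call begins. There is no depth.
- r.finish_job(): hands the job in, once; it reports no verdict.
The state is a dict: "clock": time; "q": joint angles; "qd": joint speeds; "joint_torque": joint torques, N m; "tool_pos": TCP position; "eef_rot": TCP orientation; "contact_force": force on the tool from outside, world axes, zero at the start; "moment": the same for the moment, N m; "opening": opening from 0.0 (shut) to 1.0 (fully open).
Only numpy, scipy, OpenCV 4.12 (cv2) and the standard library are available. Lean on these libraries where they do the work, as an engineer would, in place of code of your own. Each camera call takes 0.05 s, during which the arm holds its last target. There are 200 camera calls.

## Working session

There is one attempt and no reset: what is moved stays moved. The work goes in short steps, Python scripts to look and compute and a tool call to move; the robot and the scene stay as the last step left them, time stands still between calls to the robot, and variables do not carry over. Pictures are saved under pics/ and viewed, on a budget of 10 in all, crops included, one or two more only if the job needs it, and the job is handed in when it is done.

Besides the shell and the picture viewer there is one more tool, called after "Request:" as name(argument=value, ...) on one line, values as JSON. drive_tool: Moves the arm, as the interface text tells. Its arguments: {"type":"object","properties":{"commands":{"type":"array","items":{"type":"object","properties":{"wx":{"type":"number"},"wy":{"type":"number"},"wz":{"type":"number"},"dx":{"type":"number"},"dy":{"type":"number"},"dz":{"type":"number"},"claw":{"type":"number"}}}},"grip_force":{"type":"number"}},"required":["commands"]}

```bash
mkdir -p pics; ls; python3 - <<'E'
from plant import r, snapshot
import cv2,numpy as np
print(r.get_state())
for n in("side","top"):
    s=snapshot(n); cv2.imwrite(f"pics/{n}0.png",s["color"][:,:,::-1])
    print(n,{k:(np.round(v,4).tolist() if k!="color" else 0) for k,v in s.items()})
a=cv2.imread("pics/side0.png");b=cv2.imread("pics/top0.png")
E
```

```text
pics
{'clock': 0.0, 'q': array([-1.24222262,  0.68998203, -0.19453188,  1.56635087,  0.15727639,
        0.90246378, -0.21509625]), 'qd': array([-5.86122469e-04, -4.89589582e-04, -1.09753968e-03, -1.16692803e-03,
       -6.49548930e-04,  1.26052346e-03, -8.40364319e-05]), 'joint_torque': array([-2.41857524e-04, -5.27558577e+01, -1.26683548e+00, -1.53429973e+01,
       -5.26543683e-02,  6.59255980e-03,  1.69938462e-04]), 'tool_pos': array([0.18142988, 0.5974511 , 0.24890984]), 'eef_rot': array([ 1.46810162e-01,  9.89164270e-01, -9.03205236e-04, -8.46132613e-05]), 'contact_force': array([-0.08830258,  0.31017234,  0.21894725]), 'moment': array([ 0.00071374, -0.0009307 ,  0.02519331]), 'opening': 0.9988650799287608}
side {'color': 0, 'fx': 432.7028, 'fy': 432.7028, 'cx': 252.2914, 'cy': 187.2104, 'dist': [-0.0665, 0.0, 0.0, 0.0, 0.0], 'world_to_cam': [[0.9997, 0.0107, 0.0213, -0.5109], [-0.0232, 0.6435, 0.7651, -0.0621], [-0.0055, -0.7654, 0.6435, -1.2495], [0.0, 0.0, 0.0, 1.0]]}
top {'color': 0, 'fx': 449.5317, 'fy': 449.5317, 'cx': 252.9879, 'cy': 194.0541, 'dist': [-0.0904, 0.0, 0.0, 0.0, 0.0], 'world_to_cam': [[0.0176, -0.9998, 0.0076, 0.0034], [0.9947, 0.0183, 0.1011, -0.5297], [-0.1012, 0.0057, 0.9948, -1.0134], [0.0, 0.0, 0.0, 1.0]]}
```

View pics/top0.png

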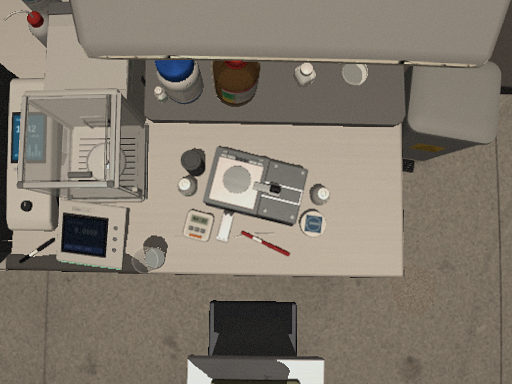

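View pics/side0.png

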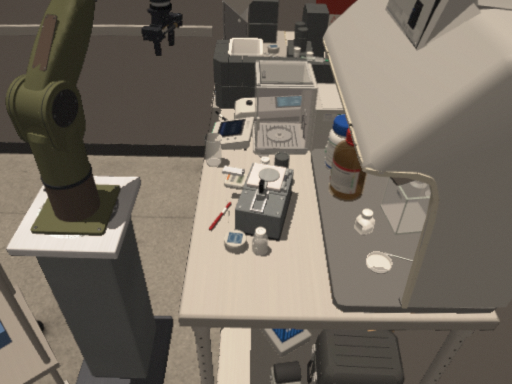

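```bash
python3 - <<'E'
import cv2,numpy as np
b=cv2.imread("pics/top0.png")[135:255,190:340]; b=cv2.resize(b,None,fx=5,fy=5,interpolation=cv2.INTER_CUBIC)
cv2.imwrite("pics/c0.png",b)
a=cv2.imread("pics/side0.png")[145:260,195:315]; a=cv2.resize(a,None,fx=5,fy=5,interpolation=cv2.INTER_CUBIC)
cv2.imwrite("pics/c1.png",a); print(a.shape,b.shape)
E
```

```text
(575, 600, 3) (600, 750, 3)
```

View pics/c0.png

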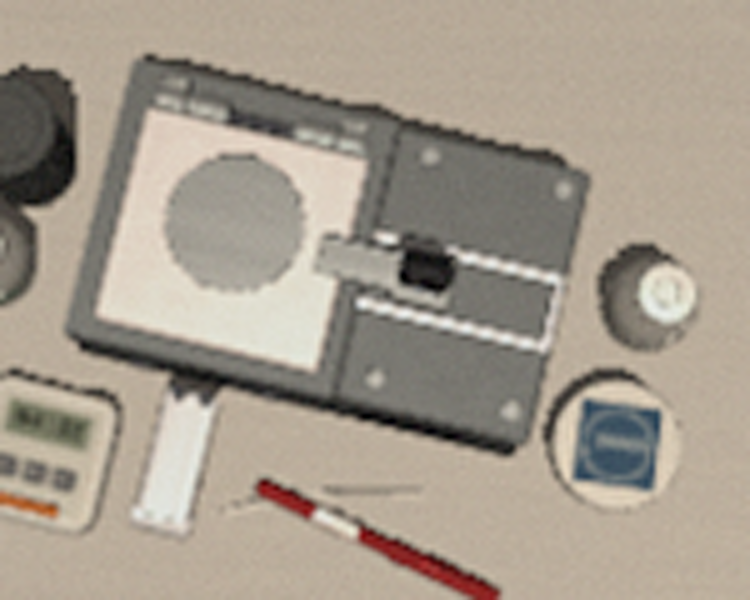

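View pics/c1.png

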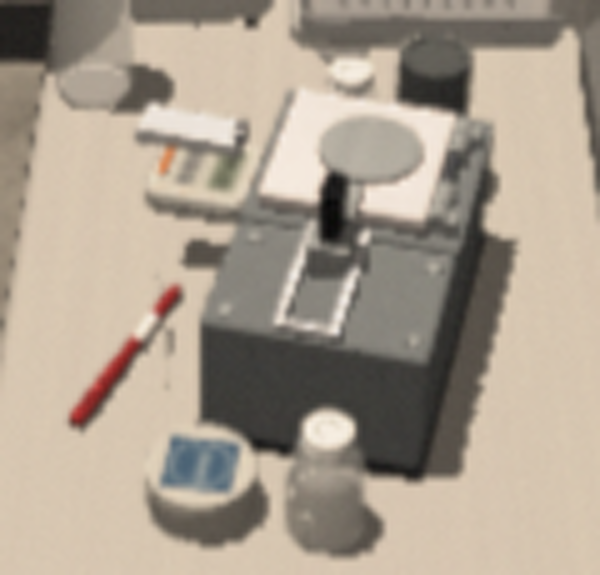

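```bash
cat > h.py <<'E'
import numpy as np, cv2
from plant import r, snapshot
from scipy.optimize import least_squares
from scipy.spatial.transform import Rotation as R
def proj(P,s):
    P=np.atleast_2d(P); W=s["world_to_cam"]; c=P@W[:3,:3].T+W[:3,3]; c=c*[1,-1,-1]
    K=np.array([[s["fx"],0,s["cx"]],[0,s["fy"],s["cy"]],[0,0,1.]])
    return cv2.projectPoints(c,np.zeros(3),np.zeros(3),K,np.array(s["dist"],float))[0][:,0]
def c2w(p,x,y,yaw): 
    return R.from_euler('z',yaw).apply(np.atleast_2d(p)/1000.)+[x,y,0]
E
python3 - <<'E'
from h import *
S={n:snapshot(n) for n in("top","side")}
O=dict(top=(190,135),side=(195,145))
obs=[("top",(-58,62,90),(72,335)),("top",(66,62,90),(140,60)),("top",(66,-146,90),(590,175)),("top",(-58,-146,90),(518,445)),
("top",(-50,50,103),(97,317)),("top",(-50,-50,103),(320,370)),("top",(-132,0,101),(160,524)),
("side",(-58,-146,90),(203,325)),("side",(66,-146,90),(430,362)),("side",(66,62,90),(492,125)),
("side",(-50,50,103),(292,90)),("side",(-50,-50,103),(258,193)),("side",(0,-78,146),(335,175)),("top",(0,-78,146),(427,256))]
def res(p,det=False):
    o=[]
    for n,P,c in obs:
        P=np.array(P,float)
        if P[2]>140:P[1]-=p[3]*1000
        uv=(np.array(c)+.5)/5-.5+O[n]
        o.append(proj(c2w(P,*p[:3]),S[n])[0]-uv)
    return np.array(o) if det else np.ravel(o)
f=least_squares(res,[.6,.05,-.2,.003],loss='soft_l1')
print(f.x); print(np.c_[[o[1] for o in obs],np.round(res(f.x,True),1)])
for k in((0,-78-1000*f.x[3],132),(-88,0,97),(50,0,97),(50,0,235)): print(k,c2w(k,*f.x[:3]))
for n in S: print(n,-S[n]["world_to_cam"][:3,:3].T@S[n]["world_to_cam"][:3,3])
st=r.get_state(); print(R.from_quat(st["eef_rot"]).as_matrix().round(3))
E
```

```text
[ 0.54995339  0.04834063 -0.21946543  0.00236329]
[[-5.80e+01  6.20e+01  9.00e+01 -1.00e+00 -1.00e+00]
 [ 6.60e+01  6.20e+01  9.00e+01 -7.00e-01 -6.00e-01]
 [ 6.60e+01 -1.46e+02  9.00e+01  1.40e+00 -1.50e+00]
 [-5.80e+01 -1.46e+02  9.00e+01  3.10e+00 -4.00e-01]
 [-5.00e+01  5.00e+01  1.03e+02 -3.00e-01 -2.00e-01]
 [-5.00e+01 -5.00e+01  1.03e+02  5.00e-01  2.00e-01]
 [-1.32e+02  0.00e+00  1.01e+02  6.00e-01  1.30e+00]
 [-5.80e+01 -1.46e+02  9.00e+01 -1.40e+00 -8.00e-01]
 [ 6.60e+01 -1.46e+02  9.00e+01 -2.00e-01 -0.00e+00]
 [ 6.60e+01  6.20e+01  9.00e+01  1.00e-01 -5.00e-01]
 [-5.00e+01  5.00e+01  1.03e+02  8.00e-01 -7.00e-01]
 [-5.00e+01 -5.00e+01  1.03e+02 -6.00e-01 -4.00e-01]
 [ 0.00e+00 -7.80e+01  1.46e+02 -1.00e-01  8.00e-01]
 [ 0.00e+00 -7.80e+01  1.46e+02 -6.00e-01  1.40e+00]]
(0, np.float64(-80.36328905018101), 132) [[ 0.53245767 -0.03009506  0.132     ]]
(-88, 0, 97) [[0.46406416 0.06749893 0.097     ]]
(50, 0, 97) [[0.59875409 0.03745524 0.097     ]]
(50, 0, 235) [[0.59875409 0.03745524 0.235     ]]
top [0.42423802 0.01886555 1.0617557 ]
side [ 0.50239113 -0.91094251  0.86247942]
[[-0.957  0.29  -0.   ]
 [ 0.29   0.957 -0.001]
 [-0.    -0.001 -1.   ]]
```

```bash
python3 - <<'E'
import cv2,numpy as np
a=cv2.imread("pics/side0.png")[0:330,290:512]; a=cv2.resize(a,None,fx=1.8,fy=1.8,interpolation=cv2.INTER_CUBIC)
b=cv2.imread("pics/top0.png")[0:140,60:512]; b=cv2.resize(b,(400,124))
c=np.zeros((594,800,3),np.uint8); c[:,:400]=a[:594,:400]
c[:124,400:]=b
cv2.imwrite("pics/c2.png",c)
E
```

```text
(no output)
```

View pics/c2.png

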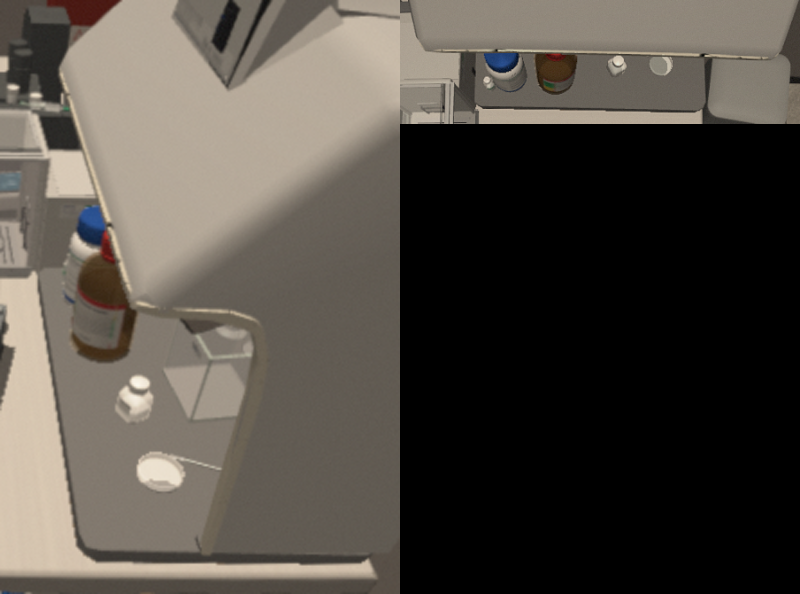

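```bash
python3 - <<'E'
from h import *
S={n:snapshot(n) for n in("top","side")}
for a,b in (((364,168),(480,62)),((326,38),(88,56))):
    f=least_squares(lambda p:np.r_[proj(p,S["side"])[0]-a,proj(p,S["top"])[0]-b],[.7,0,.4]); print(f.x,f.cost)
E
```

```text
[ 0.69713811 -0.32878451  0.42218696] 1.6169063605636602
[0.69838854 0.26989754 0.4156662 ] 3.4291616896100194
```

```bash
cat >> h.py <<'E'
import json
CX,CY,YAW=0.550,0.0483,-0.2195
def down(ang,tilt=0):
    "tool down, tool y at world heading ang; tilt about tool y... given as extra rot vec in world axis handled by caller"
    y=np.array([np.cos(ang),np.sin(ang),0]);z=np.array([0,0,-1.]);x=np.cross(y,z)
    return R.from_matrix(np.c_[x,y,z])
def plan(p0,R0,wps,dig=4):
    "wps: (pos, R, n rows) ; rows: shift in frame before turn"
    from scipy.spatial.transform import Slerp
    p,Q=np.array(p0),R0; rows=[]
    for P,RR,n in wps:
        sl=Slerp([0,1],R.concatenate([Q,RR]));ps,Qs=p,Q
        for i in range(1,n+1):
            pn=ps+(np.array(P)-ps)*i/n; Qn=sl([i/n])[0]
            d=Q.inv().apply(pn-p); w=(Q.inv()*Qn).as_rotvec()
            rows.append({k:round(float(v),dig) for k,v in zip(("dx","dy","dz","wx","wy","wz"),[*d,*w]) if abs(v)>1e-4}); p,Q=pn,Qn
    for i in range(0,len(rows),12): print(json.dumps(rows[i:i+12]))
def log():
    s=r.get_state(); open("log.txt","a").write(json.dumps([list(s["q"]),list(s["tool_pos"]),list(s["eef_rot"])])+"\n"); return s
def now():
    s=log(); return s["tool_pos"],R.from_quat(s["eef_rot"]),s
E
python3 - <<'E'
from h import *
p,Q,s=now()
g=c2w((0,-80,132),CX,CY,YAW)[0]
T=down(YAW)
a0=np.radians(73)
plan(p,Q,[((.26,.44,.29),down(a0-.3),5),((.36,.24,.29),down(a0-.75),6),((.45,.05,.27),down(a0-1.2),6),((g[0],g[1],.20),T,5)],3)
E
```

```text
[{"dx": -0.024, "dy": -0.026, "dz": -0.008, "wx": -0.0, "wz": 0.06}, {"dx": -0.026, "dy": -0.024, "dz": -0.008, "wx": -0.0, "wz": 0.06}, {"dx": -0.027, "dy": -0.023, "dz": -0.008, "wx": -0.0, "wz": 0.06}, {"dx": -0.028, "dy": -0.021, "dz": -0.008, "wx": -0.0, "wz": 0.06}, {"dx": -0.03, "dy": -0.019, "dz": -0.008, "wx": -0.0, "wz": 0.06}, {"dx": -0.033, "dy": -0.018, "wz": 0.075}, {"dx": -0.034, "dy": -0.016, "wz": 0.075}, {"dx": -0.035, "dy": -0.013, "wz": 0.075}, {"dx": -0.036, "dy": -0.01, "wz": 0.075}, {"dx": -0.036, "dy": -0.008, "wz": 0.075}, {"dx": -0.037, "dy": -0.005, "wz": 0.075}, {"dx": -0.035, "dy": -0.003, "dz": 0.003, "wz": 0.075}]
[{"dx": -0.035, "dy": -0.0, "dz": 0.003, "wz": 0.075}, {"dx": -0.035, "dy": 0.002, "dz": 0.003, "wz": 0.075}, {"dx": -0.035, "dy": 0.005, "dz": 0.003, "wz": 0.075}, {"dx": -0.034, "dy": 0.008, "dz": 0.003, "wz": 0.075}, {"dx": -0.034, "dy": 0.01, "dz": 0.003, "wz": 0.075}, {"dx": -0.017, "dy": 0.015, "dz": 0.014, "wz": 0.059}, {"dx": -0.016, "dy": 0.016, "dz": 0.014, "wz": 0.059}, {"dx": -0.015, "dy": 0.017, "dz": 0.014, "wz": 0.059}, {"dx": -0.014, "dy": 0.018, "dz": 0.014, "wz": 0.059}, {"dx": -0.013, "dy": 0.019, "dz": 0.014, "wz": 0.059}]
```

Request:
drive_tool(commands=[{"dx": -0.024,"dy": -0.026,"dz": -0.008,"wz": 0.06},{"dx": -0.026,"dy": -0.024,"dz": -0.008,"wz": 0.06},{"dx": -0.027,"dy": -0.023,"dz": -0.008,"wz": 0.06},{"dx": -0.028,"dy": -0.021,"dz": -0.008,"wz": 0.06},{"dx": -0.03,"dy": -0.019,"dz": -0.008,"wz": 0.06},{"dx": -0.033,"dy": -0.018,"wz": 0.075},{"dx": -0.034,"dy": -0.016,"wz": 0.075},{"dx": -0.035,"dy": -0.013,"wz": 0.075},{"dx": -0.036,"dy": -0.01,"wz": 0.075},{"dx": -0.036,"dy": -0.008,"wz": 0.075},{"dx": -0.037,"dy": -0.005,"wz": 0.075},{"dx": -0.035,"dy": -0.003,"dz": 0.003,"wz": 0.075}])

```text
validation failed for argument at $.co...
```

Request:
drive_tool(commands=[{"dx": -0.024,"dy": -0.026,"dz": -0.008,"wx": 0,"wy": 0,"wz": 0.06,"claw": 1}])

```text
clock: 0.4
tool_pos: [0.1933, 0.5691, 0.2567]
eef_rot: [0.174, 0.985, 0.001, -0.002]
contact_force: [-0.6, 0.2, -0.3]
opening: 1.0
```

Request:
drive_tool(commands=[{"dx": -0.026,"dy": -0.024,"dz": -0.008,"wx": 0,"wy": 0,"wz": 0.06,"claw": 1},{"dx": -0.027,"dy": -0.023,"dz": -0.008,"wx": 0,"wy": 0,"wz": 0.06,"claw": 1},{"dx": -0.028,"dy": -0.021,"dz": -0.008,"wx": 0,"wy": 0,"wz": 0.06,"claw": 1},{"dx": -0.03,"dy": -0.019,"dz": -0.008,"wx": 0,"wy": 0,"wz": 0.06,"claw": 1},{"dx": -0.033,"dy": -0.018,"dz": 0,"wx": 0,"wy": 0,"wz": 0.075,"claw": 1},{"dx": -0.034,"dy": -0.016,"dz": 0,"wx": 0,"wy": 0,"wz": 0.075,"claw": 1},{"dx": -0.035,"dy": -0.013,"dz": 0,"wx": 0,"wy": 0,"wz": 0.075,"claw": 1},{"dx": -0.036,"dy": -0.01,"dz": 0,"wx": 0,"wy": 0,"wz": 0.075,"claw": 1},{"dx": -0.036,"dy": -0.008,"dz": 0,"wx": 0,"wy": 0,"wz": 0.075,"claw": 1},{"dx": -0.037,"dy": -0.005,"dz": 0,"wx": 0,"wy": 0,"wz": 0.075,"claw": 1}])

```text
clock: 1.4
tool_pos: [0.3616, 0.2385, 0.2899]
eef_rot: [0.5, 0.866, 0.0, 0.0]
contact_force: [1.0, 1.0, -0.9]
opening: 1.001
```

```bash
sed -i 's/ if abs(v)>1e-4}); p,Q=pn,Qn/}|{"claw":CL}); p,Q=pn,Qn/; s/^import json/import json\nCL=1/; s/round(float(v),dig)/round(float(v),dig)+0.0/' h.py; python3 - <<'E'
from h import *
p,Q,s=now(); print(s["clock"],p,s["q"].round(2))
g=c2w((0,-80,132),CX,CY,YAW)[0]
a0=np.radians(73)
plan(p,Q,[((.45,.05,.27),down(a0-1.2),6),((g[0],g[1],.20),down(YAW),5)],3)
E
```

```text
1.4 [0.3616381  0.23848015 0.2899359 ] [-0.68  0.38 -0.01  2.06  0.    0.69 -0.17]
[{"dx": -0.035, "dy": -0.003, "dz": 0.003, "wx": 0.0, "wy": 0.0, "wz": 0.075, "claw": 1}, {"dx": -0.035, "dy": 0.0, "dz": 0.003, "wx": 0.0, "wy": 0.0, "wz": 0.075, "claw": 1}, {"dx": -0.035, "dy": 0.002, "dz": 0.003, "wx": 0.0, "wy": 0.0, "wz": 0.075, "claw": 1}, {"dx": -0.034, "dy": 0.005, "dz": 0.003, "wx": 0.0, "wy": 0.0, "wz": 0.075, "claw": 1}, {"dx": -0.034, "dy": 0.007, "dz": 0.003, "wx": 0.0, "wy": 0.0, "wz": 0.075, "claw": 1}, {"dx": -0.033, "dy": 0.01, "dz": 0.003, "wx": 0.0, "wy": 0.0, "wz": 0.075, "claw": 1}, {"dx": -0.017, "dy": 0.015, "dz": 0.014, "wx": 0.0, "wy": 0.0, "wz": 0.059, "claw": 1}, {"dx": -0.016, "dy": 0.016, "dz": 0.014, "wx": 0.0, "wy": 0.0, "wz": 0.059, "claw": 1}, {"dx": -0.015, "dy": 0.017, "dz": 0.014, "wx": 0.0, "wy": 0.0, "wz": 0.059, "claw": 1}, {"dx": -0.014, "dy": 0.018, "dz": 0.014, "wx": 0.0, "wy": 0.0, "wz": 0.059, "claw": 1}, {"dx": -0.013, "dy": 0.019, "dz": 0.014, "wx": 0.0, "wy": 0.0, "wz": 0.059, "claw": 1}]
```

Request:
drive_tool(commands=[{"dx": -0.035,"dy": -0.003,"dz": 0.003,"wx": 0.0,"wy": 0.0,"wz": 0.075,"claw": 1},{"dx": -0.035,"dy": 0.0,"dz": 0.003,"wx": 0.0,"wy": 0.0,"wz": 0.075,"claw": 1},{"dx": -0.035,"dy": 0.002,"dz": 0.003,"wx": 0.0,"wy": 0.0,"wz": 0.075,"claw": 1},{"dx": -0.034,"dy": 0.005,"dz": 0.003,"wx": 0.0,"wy": 0.0,"wz": 0.075,"claw": 1},{"dx": -0.034,"dy": 0.007,"dz": 0.003,"wx": 0.0,"wy": 0.0,"wz": 0.075,"claw": 1},{"dx": -0.033,"dy": 0.01,"dz": 0.003,"wx": 0.0,"wy": 0.0,"wz": 0.075,"claw": 1},{"dx": -0.017,"dy": 0.015,"dz": 0.014,"wx": 0.0,"wy": 0.0,"wz": 0.059,"claw": 1},{"dx": -0.016,"dy": 0.016,"dz": 0.014,"wx": 0.0,"wy": 0.0,"wz": 0.059,"claw": 1},{"dx": -0.015,"dy": 0.017,"dz": 0.014,"wx": 0.0,"wy": 0.0,"wz": 0.059,"claw": 1},{"dx": -0.014,"dy": 0.018,"dz": 0.014,"wx": 0.0,"wy": 0.0,"wz": 0.059,"claw": 1},{"dx": -0.013,"dy": 0.019,"dz": 0.014,"wx": 0.0,"wy": 0.0,"wz": 0.059,"claw": 1},{"dx": 0,"dy": 0,"dz": 0,"wx": 0.0,"wy": 0.0,"wz": 0,"claw": 1}])

```text
clock: 2.6
tool_pos: [0.5334, -0.0304, 0.2003]
eef_rot: [0.781, 0.624, -0.001, 0.001]
contact_force: [-0.4, 0.5, 0.4]
opening: 0.997
```

```bash
python3 - <<'E'
from h import *
p,Q,s=now(); print(s["clock"],p,Q.as_matrix().round(3),s["q"].round(2),s["contact_force"])
g=c2w((0,-80,132),CX,CY,YAW)[0]
plan(p,Q,[((g[0],g[1],.128),down(YAW),4)],3)
A=snapshot("side")["color"][:,:,::-1]
a=cv2.resize(A[60:240,170:370],None,fx=3.2,fy=3.2,interpolation=cv2.INTER_CUBIC);cv2.imwrite("pics/s2.png",a)
E
```

```text
2.6 [ 0.53341537 -0.03042811  0.20028987] [[ 0.221  0.975 -0.   ]
 [ 0.975 -0.221 -0.002]
 [-0.002  0.    -1.   ]] [-0.13  0.65  0.17  1.9  -0.17  0.61 -0.08] [-0.44243124  0.50418731  0.40995539]
[{"dx": 0.0, "dy": 0.0, "dz": 0.018, "wx": 0.0, "wy": 0.0, "wz": -0.001, "claw": 1}, {"dx": 0.0, "dy": 0.0, "dz": 0.018, "wx": 0.0, "wy": 0.0, "wz": -0.001, "claw": 1}, {"dx": 0.0, "dy": 0.0, "dz": 0.018, "wx": 0.0, "wy": 0.0, "wz": -0.001, "claw": 1}, {"dx": 0.0, "dy": 0.0, "dz": 0.018, "wx": 0.0, "wy": 0.0, "wz": -0.001, "claw": 1}]
```

View pics/s2.png

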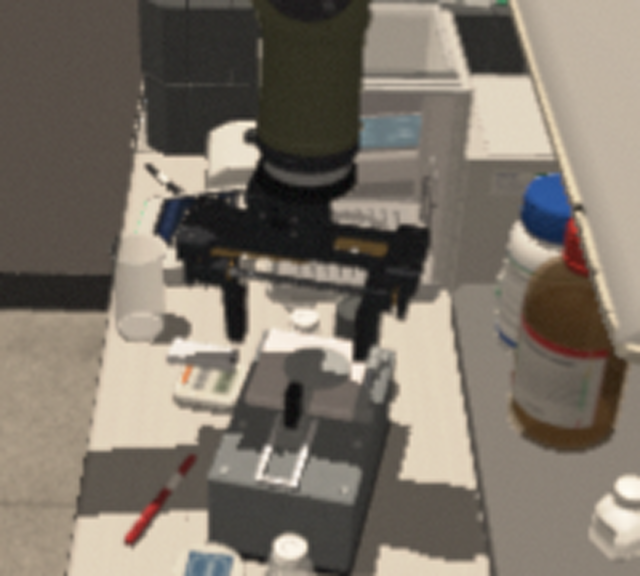

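Request:
drive_tool(commands=[{"dx": 0,"dy": 0,"dz": 0.018,"wx": 0,"wy": 0,"wz": 0,"claw": 1},{"dx": 0,"dy": 0,"dz": 0.018,"wx": 0,"wy": 0,"wz": 0,"claw": 1},{"dx": 0,"dy": 0,"dz": 0.018,"wx": 0,"wy": 0,"wz": 0,"claw": 1},{"dx": 0,"dy": 0,"dz": 0.018,"wx": 0,"wy": 0,"wz": 0,"claw": 1},{"dx": 0,"dy": 0,"dz": 0,"wx": 0,"wy": 0,"wz": 0,"claw": 0.4},{"dx": 0,"dy": 0,"dz": 0,"wx": 0,"wy": 0,"wz": 0,"claw": 0.2},{"dx": 0,"dy": 0,"dz": 0,"wx": 0,"wy": 0,"wz": 0,"claw": 0.2},{"dx": 0,"dy": 0,"dz": 0,"wx": 0,"wy": 0,"wz": 0,"claw": 0.2}], grip_force=12)

```text
clock: 3.45
tool_pos: [0.5328, -0.0277, 0.1308]
eef_rot: [0.78, 0.626, 0.001, 0.0]
contact_force: [-0.2, -0.7, 0.8]
opening: 0.661
```

Request:
drive_tool(commands=[{"dx": 0,"dy": 0,"dz": 0,"wx": 0,"wy": 0,"wz": 0,"claw": 0.05},{"dx": 0,"dy": 0,"dz": 0,"wx": 0,"wy": 0,"wz": 0,"claw": 0},{"dx": 0,"dy": 0,"dz": 0,"wx": 0,"wy": 0,"wz": 0,"claw": 0},{"dx": 0,"dy": 0,"dz": 0,"wx": 0,"wy": 0,"wz": 0,"claw": 0},{"dx": 0,"dy": 0,"dz": 0,"wx": 0,"wy": 0,"wz": 0,"claw": 0}])

```text
clock: 3.95
tool_pos: [0.5323, -0.0279, 0.1297]
eef_rot: [0.78, 0.626, -0.0, -0.0]
contact_force: [-0.3, -0.4, -1.0]
opening: 0.206
```

Request:
drive_tool(commands=[{"dx": 0,"dy": 0,"dz": 0,"wx": 0,"wy": 0,"wz": 0,"claw": 0},{"dx": 0,"dy": 0,"dz": 0,"wx": 0,"wy": 0,"wz": 0,"claw": 0},{"dx": 0,"dy": 0,"dz": 0,"wx": 0,"wy": 0,"wz": 0,"claw": 0}])

```text
clock: 4.25
tool_pos: [0.5316, -0.0278, 0.1297]
eef_rot: [0.78, 0.626, -0.0, -0.001]
contact_force: [-2.3, 0.8, 1.4]
opening: 0.134
```

Request:
drive_tool(commands=[{"dx": -0.005,"dy": 0,"dz": 0,"wx": 0,"wy": 0,"wz": 0,"claw": 0},{"dx": -0.006,"dy": 0,"dz": 0,"wx": 0,"wy": 0,"wz": 0,"claw": 0},{"dx": -0.006,"dy": 0,"dz": 0,"wx": 0,"wy": 0,"wz": 0,"claw": 0},{"dx": -0.006,"dy": 0,"dz": 0,"wx": 0,"wy": 0,"wz": 0,"claw": 0},{"dx": -0.006,"dy": 0,"dz": 0,"wx": 0,"wy": 0,"wz": 0,"claw": 0},{"dx": -0.004,"dy": 0,"dz": 0,"wx": 0,"wy": 0,"wz": 0,"claw": 0}])

```text
clock: 4.85
tool_pos: [0.5242, -0.0609, 0.1296]
eef_rot: [0.78, 0.625, -0.001, -0.001]
contact_force: [-4.5, 2.4, 4.6]
opening: 0.138
```

Request:
drive_tool(commands=[{"dx": -0.003,"dy": 0,"dz": 0,"wx": 0,"wy": 0,"wz": 0,"claw": 0},{"dx": -0.003,"dy": 0,"dz": 0,"wx": 0,"wy": 0,"wz": 0,"claw": 0}])

```text
clock: 5.05
tool_pos: [0.524, -0.0615, 0.1296]
eef_rot: [0.779, 0.627, 0.002, -0.002]
contact_force: [-3.0, 15.6, 4.8]
opening: 0.137
```

Request:
drive_tool(commands=[{"dx": 0,"dy": 0,"dz": 0,"wx": 0,"wy": 0,"wz": 0,"claw": 0},{"dx": -0.003,"dy": 0,"dz": 0,"wx": 0,"wy": 0,"wz": 0,"claw": 0},{"dx": 0,"dy": 0,"dz": 0,"wx": 0,"wy": 0,"wz": 0,"claw": 0}], grip_force=30)

```text
clock: 5.35
tool_pos: [0.524, -0.0616, 0.1297]
eef_rot: [0.778, 0.628, 0.003, -0.003]
contact_force: [-2.4, 16.6, 4.4]
opening: 0.136
```

```bash
python3 - <<'E'
from h import *
p,Q,s=now(); print(s["clock"],p,s["contact_force"],s["opening"])
A=snapshot("side")["color"][:,:,::-1]
a=cv2.resize(A[110:240,190:330],None,fx=4,fy=4,interpolation=cv2.INTER_CUBIC);B=snapshot("top")["color"][:,:,::-1]
b=cv2.resize(B[140:250,195:320],None,fx=2,fy=2,interpolation=cv2.INTER_CUBIC)
c=np.zeros((520,810-10,3),np.uint8);c[:,:560]=a;c[:220,560:800]=b[:,:240];cv2.imwrite("pics/s3.png",c)
E
```

```text
5.35 [ 0.52402623 -0.06164747  0.12967756] [-2.36367216 16.62681386  4.37010812] 0.13585389245235935
```

View pics/s3.png

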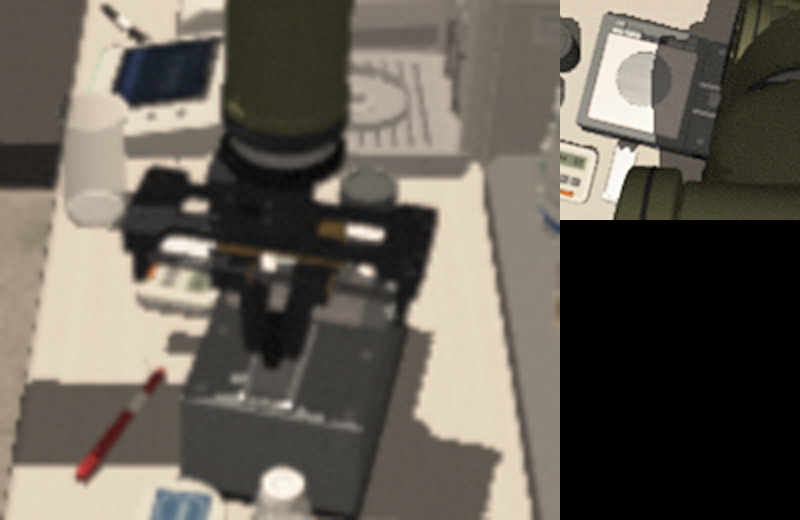

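Request:
drive_tool(commands=[{"dx": 0.005,"dy": 0,"dz": 0,"wx": 0,"wy": 0,"wz": 0,"claw": 0},{"dx": 0,"dy": 0,"dz": 0,"wx": 0,"wy": 0,"wz": 0,"claw": 0.7},{"dx": 0,"dy": 0,"dz": 0,"wx": 0,"wy": 0,"wz": 0,"claw": 0.7},{"dx": 0,"dy": 0,"dz": 0,"wx": 0,"wy": 0,"wz": 0,"claw": 0.7},{"dx": 0,"dy": 0,"dz": 0,"wx": 0,"wy": 0,"wz": 0,"claw": 0.7},{"dx": 0,"dy": 0,"dz": 0,"wx": 0,"wy": 0,"wz": 0,"claw": 0.7}])

```text
clock: 6.05
tool_pos: [0.5245, -0.0646, 0.1297]
eef_rot: [0.78, 0.625, 0.0, 0.0]
contact_force: [0.6, -0.2, 0.4]
opening: 0.562
```

```bash
python3 - <<'E'
import h; from h import *
h.CL=.8
p,Q,s=now(); print(s["clock"],p,s["contact_force"],s["opening"],s["q"].round(2))
t=c2w((-90,0,97),CX,CY,YAW)[0];print(t, R.from_euler('z',-YAW).apply(p-[CX,CY,0]))
plan(p,Q,[((p[0]-.003,p[1],.21),Q,3),((t[0],t[1],.17),down(YAW+np.pi/2),12)],3)
E
```

```text
6.05 [ 0.52453605 -0.06461611  0.12972497] [ 0.58023871 -0.1990894   0.37601545] 0.561598991801354 [-0.03  0.76  0.11  1.97 -0.18  0.42 -0.  ]
[0.46215942 0.06789675 0.097     ] [-0.00026644 -0.11575142  0.12972497]
[{"dx": 0.0, "dy": -0.001, "dz": -0.027, "wx": 0.0, "wy": 0.0, "wz": 0.0, "claw": 0.8}, {"dx": 0.0, "dy": -0.001, "dz": -0.027, "wx": 0.0, "wy": 0.0, "wz": 0.0, "claw": 0.8}, {"dx": 0.0, "dy": -0.001, "dz": -0.027, "wx": 0.0, "wy": 0.0, "wz": 0.0, "claw": 0.8}, {"dx": 0.01, "dy": -0.007, "dz": 0.003, "wx": 0.0, "wy": 0.0, "wz": -0.131, "claw": 0.8}, {"dx": 0.011, "dy": -0.006, "dz": 0.003, "wx": 0.0, "wy": 0.0, "wz": -0.131, "claw": 0.8}, {"dx": 0.011, "dy": -0.004, "dz": 0.003, "wx": 0.0, "wy": 0.0, "wz": -0.131, "claw": 0.8}, {"dx": 0.012, "dy": -0.003, "dz": 0.003, "wx": 0.0, "wy": 0.0, "wz": -0.131, "claw": 0.8}, {"dx": 0.012, "dy": -0.001, "dz": 0.003, "wx": 0.0, "wy": 0.0, "wz": -0.131, "claw": 0.8}, {"dx": 0.012, "dy": 0.0, "dz": 0.003, "wx": 0.0, "wy": 0.0, "wz": -0.131, "claw": 0.8}, {"dx": 0.012, "dy": 0.002, "dz": 0.003, "wx": 0.0, "wy": 0.0, "wz": -0.131, "claw": 0.8}, {"dx": 0.012, "dy": 0.003, "dz": 0.003, "wx": 0.0, "wy": 0.0, "wz": -0.131, "claw": 0.8}, {"dx": 0.011, "dy": 0.005, "dz": 0.003, "wx": 0.0, "wy": 0.0, "wz": -0.131, "claw": 0.8}]
[{"dx": 0.01, "dy": 0.006, "dz": 0.003, "wx": 0.0, "wy": 0.0, "wz": -0.131, "claw": 0.8}, {"dx": 0.009, "dy": 0.007, "dz": 0.003, "wx": 0.0, "wy": 0.0, "wz": -0.131, "claw": 0.8}, {"dx": 0.008, "dy": 0.009, "dz": 0.003, "wx": 0.0, "wy": 0.0, "wz": -0.131, "claw": 0.8}]
```

Request:
drive_tool(commands=[{"dx": 0.0,"dy": -0.001,"dz": -0.027,"wx": 0.0,"wy": 0.0,"wz": 0.0,"claw": 0.8},{"dx": 0.0,"dy": -0.001,"dz": -0.027,"wx": 0.0,"wy": 0.0,"wz": 0.0,"claw": 0.8},{"dx": 0.0,"dy": -0.001,"dz": -0.027,"wx": 0.0,"wy": 0.0,"wz": 0.0,"claw": 0.8},{"dx": 0.01,"dy": -0.007,"dz": 0.003,"wx": 0.0,"wy": 0.0,"wz": -0.131,"claw": 0.8},{"dx": 0.011,"dy": -0.006,"dz": 0.003,"wx": 0.0,"wy": 0.0,"wz": -0.131,"claw": 0.8},{"dx": 0.011,"dy": -0.004,"dz": 0.003,"wx": 0.0,"wy": 0.0,"wz": -0.131,"claw": 0.8},{"dx": 0.012,"dy": -0.003,"dz": 0.003,"wx": 0.0,"wy": 0.0,"wz": -0.131,"claw": 0.8},{"dx": 0.012,"dy": -0.001,"dz": 0.003,"wx": 0.0,"wy": 0.0,"wz": -0.131,"claw": 0.8},{"dx": 0.012,"dy": 0.0,"dz": 0.003,"wx": 0.0,"wy": 0.0,"wz": -0.131,"claw": 0.8},{"dx": 0.012,"dy": 0.002,"dz": 0.003,"wx": 0.0,"wy": 0.0,"wz": -0.131,"claw": 0.8},{"dx": 0.012,"dy": 0.003,"dz": 0.003,"wx": 0.0,"wy": 0.0,"wz": -0.131,"claw": 0.8},{"dx": 0.011,"dy": 0.005,"dz": 0.003,"wx": 0.0,"wy": 0.0,"wz": -0.131,"claw": 0.8}])

```text
clock: 7.25
tool_pos: [0.4775, 0.0372, 0.1836]
eef_rot: [0.298, 0.954, 0.0, 0.0]
contact_force: [-0.4, -0.0, -1.0]
opening: 0.8
```

Request:
drive_tool(commands=[{"dx": 0.01,"dy": 0.006,"dz": 0.003,"wx": 0.0,"wy": 0.0,"wz": -0.131,"claw": 0.8},{"dx": 0.009,"dy": 0.007,"dz": 0.003,"wx": 0.0,"wy": 0.0,"wz": -0.131,"claw": 0.8},{"dx": 0.008,"dy": 0.009,"dz": 0.003,"wx": 0.0,"wy": 0.0,"wz": -0.131,"claw": 0.8},{"dx": 0,"dy": 0,"dz": 0,"wx": 0,"wy": 0,"wz": 0,"claw": 0.8}])

```text
clock: 7.65
tool_pos: [0.4632, 0.0704, 0.1745]
eef_rot: [0.107, 0.994, 0.001, -0.0]
contact_force: [0.8, 0.6, 0.2]
opening: 0.798
```

```bash
python3 - <<'E'
import h; from h import *
h.CL=.6
p,Q,s=now(); print(s["clock"],p,s["contact_force"],s["opening"],s["q"].round(2))
t=c2w((-90,0,97),CX,CY,YAW)[0]
plan(p,Q,[((t[0],t[1],.097),down(YAW+np.pi/2),4)],4)
A=snapshot("side")["color"][:,:,::-1]
a=cv2.resize(A[110:240,190:330],None,fx=4,fy=4,interpolation=cv2.INTER_CUBIC);B=snapshot("top")["color"][:,:,::-1]
b=cv2.resize(B[140:250,195:320],None,fx=2,fy=2,interpolation=cv2.INTER_CUBIC)
c=np.zeros((520,810-10,3),np.uint8);c[:,:560]=a;c[:220,560:800]=b[:,:240];cv2.imwrite("pics/s4.png",c)
E
```

```text
7.65 [0.46316183 0.07043677 0.17452135] [0.8398635  0.57521711 0.22988347] 0.7976595701070373 [-0.09  0.63 -0.25  2.1   0.33  0.45  0.77]
[{"dx": 0.0001, "dy": -0.0007, "dz": 0.0194, "wx": 0.0002, "wy": -0.0002, "wz": 0.0011, "claw": 0.6}, {"dx": 0.0001, "dy": -0.0007, "dz": 0.0194, "wx": 0.0002, "wy": -0.0002, "wz": 0.0011, "claw": 0.6}, {"dx": 0.0001, "dy": -0.0007, "dz": 0.0194, "wx": 0.0002, "wy": -0.0002, "wz": 0.0011, "claw": 0.6}, {"dx": 0.0001, "dy": -0.0007, "dz": 0.0194, "wx": 0.0002, "wy": -0.0002, "wz": 0.0011, "claw": 0.6}]
```

View pics/s4.png

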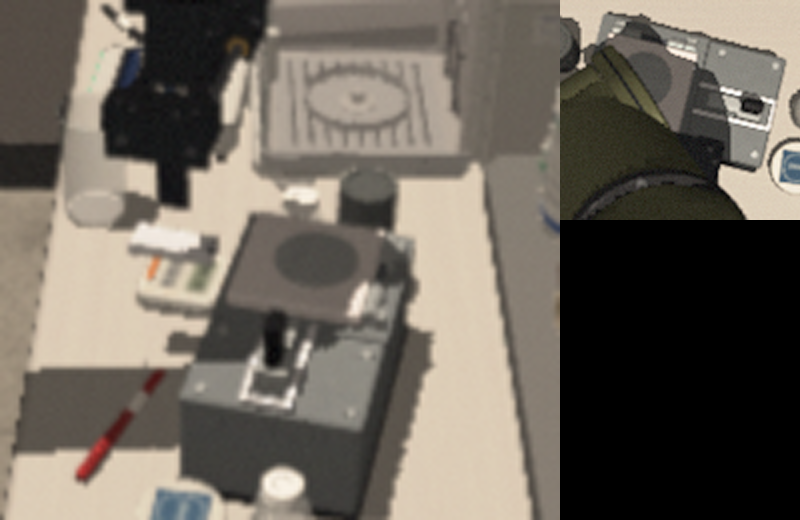

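Request:
drive_tool(commands=[{"dx": 0,"dy": -0.001,"dz": 0.019,"wx": 0,"wy": 0,"wz": 0.001,"claw": 0.8},{"dx": 0,"dy": 0,"dz": 0.019,"wx": 0,"wy": 0,"wz": 0.001,"claw": 0.8},{"dx": 0,"dy": -0.001,"dz": 0.019,"wx": 0,"wy": 0,"wz": 0.001,"claw": 0.8},{"dx": 0,"dy": -0.001,"dz": 0.019,"wx": 0,"wy": 0,"wz": 0.001,"claw": 0.6},{"dx": 0,"dy": 0,"dz": 0.001,"wx": 0,"wy": 0,"wz": 0,"claw": 0.4},{"dx": 0,"dy": 0,"dz": 0,"wx": 0,"wy": 0,"wz": 0,"claw": 0.4},{"dx": 0,"dy": 0,"dz": 0,"wx": 0,"wy": 0,"wz": 0,"claw": 0.35},{"dx": 0,"dy": 0,"dz": 0,"wx": 0,"wy": 0,"wz": 0,"claw": 0.35}], grip_force=12)

```text
clock: 8.55
tool_pos: [0.4637, 0.0662, 0.0986]
eef_rot: [0.111, 0.994, 0.0, 0.001]
contact_force: [0.4, -0.5, 0.8]
opening: 0.372
```

Request:
drive_tool(commands=[{"dx": 0,"dy": 0,"dz": 0,"wx": 0,"wy": 0,"wz": 0,"claw": 0.2},{"dx": 0,"dy": 0,"dz": 0,"wx": 0,"wy": 0,"wz": 0,"claw": 0.2},{"dx": 0,"dy": 0,"dz": 0,"wx": 0,"wy": 0,"wz": 0,"claw": 0.1},{"dx": 0,"dy": 0,"dz": 0,"wx": 0,"wy": 0,"wz": 0,"claw": 0.1}])

```text
clock: 8.95
tool_pos: [0.4644, 0.0694, 0.0985]
eef_rot: [0.109, 0.994, 0.003, 0.002]
contact_force: [0.6, 6.2, 0.9]
opening: 0.273
```

Request:
drive_tool(commands=[{"dx": 0,"dy": 0.003,"dz": 0,"wx": 0,"wy": 0,"wz": 0,"claw": 0.1},{"dx": 0,"dy": 0,"dz": 0,"wx": 0,"wy": 0,"wz": 0,"claw": 0.1}])

```text
clock: 9.15
tool_pos: [0.4644, 0.0696, 0.0984]
eef_rot: [0.111, 0.994, 0.0, 0.001]
contact_force: [0.3, 0.8, 5.6]
opening: 0.273
```

```bash
cat > arc.py <<'E'
import h; from h import *
h.CL=0.1
def arc(a0,a1,n,hinge,rad,Q,dig=4):
    "rows from lid angle a0 to a1 with fixed tool orientation Q; counter y offset kept"
    ux=np.array([np.cos(YAW),np.sin(YAW),0]);f=lambda a: hinge-ux*rad*np.cos(a)+np.array([0,0,rad*np.sin(a)])
    A=np.linspace(a0,a1,n+1); rows=[]
    for i in range(n):
        d=Q.inv().apply(f(A[i+1])-f(A[i])); rows.append(dict(zip(("dx","dy","dz"),(round(float(v),dig)+0. for v in d)))|dict(wx=0,wy=0,wz=0,claw=.1))
    for i in range(0,n,12): print(json.dumps(rows[i:i+12]))
E
python3 - <<'E'
from arc import *
p,Q,s=now(); print(s["clock"],p,s["contact_force"],s["moment"],s["opening"],s["q"].round(2))
pc=R.from_euler('z',-YAW).apply(p-[CX,CY,0]); print(pc,Q.as_matrix().round(3))
hg=c2w((50,pc[1]*1000,97),CX,CY,YAW)[0]
arc(0,1.5708,48,hg,.05-pc[0],down(YAW+np.pi/2))
E
```

```text
9.15 [0.46443101 0.06959474 0.09839333] [0.28019409 0.81808835 5.55721984] [ 0.31845988 -0.13548814 -0.00994221] 0.2725391254414224 [-0.17  0.77 -0.13  2.15  0.4   0.24  0.7 ]
[-0.08815264  0.00215187  0.09839333] [[-0.976  0.22   0.002]
 [ 0.22   0.976  0.001]
 [-0.002  0.001 -1.   ]]
[{"dx": -0.0001, "dy": 0.0, "dz": -0.0045, "wx": 0, "wy": 0, "wz": 0, "claw": 0.1}, {"dx": -0.0002, "dy": 0.0, "dz": -0.0045, "wx": 0, "wy": 0, "wz": 0, "claw": 0.1}, {"dx": -0.0004, "dy": 0.0, "dz": -0.0045, "wx": 0, "wy": 0, "wz": 0, "claw": 0.1}, {"dx": -0.0005, "dy": 0.0, "dz": -0.0045, "wx": 0, "wy": 0, "wz": 0, "claw": 0.1}, {"dx": -0.0007, "dy": 0.0, "dz": -0.0045, "wx": 0, "wy": 0, "wz": 0, "claw": 0.1}, {"dx": -0.0008, "dy": 0.0, "dz": -0.0044, "wx": 0, "wy": 0, "wz": 0, "claw": 0.1}, {"dx": -0.001, "dy": 0.0, "dz": -0.0044, "wx": 0, "wy": 0, "wz": 0, "claw": 0.1}, {"dx": -0.0011, "dy": 0.0, "dz": -0.0044, "wx": 0, "wy": 0, "wz": 0, "claw": 0.1}, {"dx": -0.0012, "dy": 0.0, "dz": -0.0043, "wx": 0, "wy": 0, "wz": 0, "claw": 0.1}, {"dx": -0.0014, "dy": 0.0, "dz": -0.0043, "wx": 0, "wy": 0, "wz": 
[... 2466 characters left out ...]
": 0, "wy": 0, "wz": 0, "claw": 0.1}, {"dx": -0.0044, "dy": 0.0, "dz": -0.0011, "wx": 0, "wy": 0, "wz": 0, "claw": 0.1}, {"dx": -0.0044, "dy": 0.0, "dz": -0.001, "wx": 0, "wy": 0, "wz": 0, "claw": 0.1}, {"dx": -0.0044, "dy": 0.0, "dz": -0.0008, "wx": 0, "wy": 0, "wz": 0, "claw": 0.1}, {"dx": -0.0045, "dy": 0.0, "dz": -0.0007, "wx": 0, "wy": 0, "wz": 0, "claw": 0.1}, {"dx": -0.0045, "dy": 0.0, "dz": -0.0005, "wx": 0, "wy": 0, "wz": 0, "claw": 0.1}, {"dx": -0.0045, "dy": 0.0, "dz": -0.0004, "wx": 0, "wy": 0, "wz": 0, "claw": 0.1}, {"dx": -0.0045, "dy": 0.0, "dz": -0.0002, "wx": 0, "wy": 0, "wz": 0, "claw": 0.1}, {"dx": -0.0045, "dy": 0.0, "dz": -0.0001, "wx": 0, "wy": 0, "wz": 0, "claw": 0.1}]
```

Request:
drive_tool(commands=[{"dx": -0.0001,"dy": 0,"dz": -0.002,"wx": 0,"wy": 0,"wz": 0,"claw": 0.1},{"dx": -0.0001,"dy": 0,"dz": -0.003,"wx": 0,"wy": 0,"wz": 0,"claw": 0.1},{"dx": -0.0003,"dy": 0,"dz": -0.004,"wx": 0,"wy": 0,"wz": 0,"claw": 0.1},{"dx": -0.0006,"dy": 0,"dz": -0.0045,"wx": 0,"wy": 0,"wz": 0,"claw": 0.1},{"dx": -0.0006,"dy": 0,"dz": -0.0045,"wx": 0,"wy": 0,"wz": 0,"claw": 0.1},{"dx": -0.0008,"dy": 0,"dz": -0.0044,"wx": 0,"wy": 0,"wz": 0,"claw": 0.1},{"dx": -0.001,"dy": 0,"dz": -0.0044,"wx": 0,"wy": 0,"wz": 0,"claw": 0.1}])

```text
clock: 9.85
tool_pos: [0.4668, 0.0689, 0.1249]
eef_rot: [0.11, 0.994, 0.0, -0.0]
contact_force: [1.3, 4.7, -1.9]
opening: 0.272
```

```bash
python3 - <<'E'
from h import *
p,Q,s=now(); print(s["clock"],p,s["contact_force"],s["moment"],s["opening"],s["q"].round(2))
pc=R.from_euler('z',-YAW).apply(p-[CX,CY,0]); print(pc)
h=pc-[.05,0,.097]; print("rad,ang",np.hypot(h[0],h[2]),np.arctan2(h[2],-h[0]))
E
```

```text
9.85 [0.46684244 0.06892392 0.12489471] [ 1.32509781  4.70379827 -1.9219502 ] [ 0.92762625 -0.08732594 -0.01966198] 0.2720586197191531 [-0.13  0.72 -0.18  2.13  0.38  0.32  0.72]
[-0.085653    0.00202221  0.12489471]
rad,ang 0.13849133753826895 0.20280582093777144
```

Request:
drive_tool(commands=[{"dx": -0.001,"dy": 0.001,"dz": -0.0044,"wx": 0,"wy": 0,"wz": 0,"claw": 0.1},{"dx": -0.0011,"dy": 0.001,"dz": -0.0044,"wx": 0,"wy": 0,"wz": 0,"claw": 0.1},{"dx": -0.0012,"dy": 0,"dz": -0.0043,"wx": 0,"wy": 0,"wz": 0,"claw": 0.1},{"dx": -0.0014,"dy": 0,"dz": -0.0043,"wx": 0,"wy": 0,"wz": 0,"claw": 0.1},{"dx": -0.0015,"dy": 0,"dz": -0.0043,"wx": 0,"wy": 0,"wz": 0,"claw": 0.1},{"dx": -0.0017,"dy": 0,"dz": -0.0042,"wx": 0,"wy": 0,"wz": 0,"claw": 0.1},{"dx": -0.0018,"dy": 0,"dz": -0.0041,"wx": 0,"wy": 0,"wz": 0,"claw": 0.1},{"dx": -0.0019,"dy": 0,"dz": -0.0041,"wx": 0,"wy": 0,"wz": 0,"claw": 0.1},{"dx": -0.0021,"dy": 0,"dz": -0.004,"wx": 0,"wy": 0,"wz": 0,"claw": 0.1},{"dx": -0.0022,"dy": 0,"dz": -0.004,"wx": 0,"wy": 0,"wz": 0,"claw": 0.1}])

```text
clock: 10.85
tool_pos: [0.4823, 0.0657, 0.1667]
eef_rot: [0.111, 0.994, -0.001, -0.001]
contact_force: [-1.8, -5.6, -1.4]
opening: 0.272
```

Request:
drive_tool(commands=[{"dx": -0.0023,"dy": 0,"dz": -0.0039,"wx": 0,"wy": 0,"wz": 0,"claw": 0.1},{"dx": -0.0024,"dy": 0,"dz": -0.0038,"wx": 0,"wy": 0,"wz": 0,"claw": 0.1},{"dx": -0.0026,"dy": 0,"dz": -0.0037,"wx": 0,"wy": 0,"wz": 0,"claw": 0.1},{"dx": -0.0027,"dy": 0,"dz": -0.0036,"wx": 0,"wy": 0,"wz": 0,"claw": 0.1},{"dx": -0.0028,"dy": 0,"dz": -0.0035,"wx": 0,"wy": 0,"wz": 0,"claw": 0.1},{"dx": -0.0029,"dy": 0,"dz": -0.0034,"wx": 0,"wy": 0,"wz": 0,"claw": 0.1},{"dx": -0.003,"dy": 0,"dz": -0.0033,"wx": 0,"wy": 0,"wz": 0,"claw": 0.1},{"dx": -0.0031,"dy": 0,"dz": -0.0032,"wx": 0,"wy": 0,"wz": 0,"claw": 0.1}])

```text
clock: 11.65
tool_pos: [0.5036, 0.0608, 0.1951]
eef_rot: [0.111, 0.994, -0.001, -0.001]
contact_force: [-1.4, -4.3, -1.3]
opening: 0.266
```

```bash
cat > st.py <<'E'
from h import *
p,Q,s=now(); print(s["clock"],p,s["contact_force"].round(1),s["moment"].round(2),s["opening"],s["q"].round(2))
pc=R.from_euler('z',-YAW).apply(p-[CX,CY,0]); print(pc,Q.as_matrix()[:,2].round(3))
h=pc-[.05,0,.097]; print("rad,ang",np.hypot(h[0],h[2]),np.arctan2(h[2],-h[0]))
E
python3 st.py
```

```text
11.65 [0.50364356 0.06079466 0.19511354] [-1.4 -4.3 -1.3] [-0.94  0.6   0.02] 0.265730133092671 [-0.03  0.63 -0.28  1.97  0.3   0.59  0.83]
[-0.04796479  0.00210114  0.19511354] [-0.002 -0.002 -1.   ]
rad,ang 0.1386483607607376 0.786156770213015
```

Request:
drive_tool(commands=[{"dx": -0.0032,"dy": -0.001,"dz": -0.0031,"wx": 0,"wy": 0,"wz": 0,"claw": 0.1},{"dx": -0.0033,"dy": 0,"dz": -0.003,"wx": 0,"wy": 0,"wz": 0,"claw": 0.1},{"dx": -0.0034,"dy": 0,"dz": -0.0029,"wx": 0,"wy": 0,"wz": 0,"claw": 0.1},{"dx": -0.0035,"dy": 0,"dz": -0.0028,"wx": 0,"wy": 0,"wz": 0,"claw": 0.1},{"dx": -0.0036,"dy": 0,"dz": -0.0027,"wx": 0,"wy": 0,"wz": 0,"claw": 0.1},{"dx": -0.0037,"dy": 0,"dz": -0.0026,"wx": 0,"wy": 0,"wz": 0,"claw": 0.1},{"dx": -0.0038,"dy": 0,"dz": -0.0024,"wx": 0,"wy": 0,"wz": 0,"claw": 0.1},{"dx": -0.0039,"dy": 0,"dz": -0.0023,"wx": 0,"wy": 0,"wz": 0,"claw": 0.1},{"dx": -0.004,"dy": 0,"dz": -0.0022,"wx": 0,"wy": 0,"wz": 0,"claw": 0.1},{"dx": -0.004,"dy": 0,"dz": -0.0021,"wx": 0,"wy": 0,"wz": 0,"claw": 0.1}])

```text
clock: 12.65
tool_pos: [0.5399, 0.0526, 0.2214]
eef_rot: [0.111, 0.994, -0.0, 0.0]
contact_force: [-2.2, -3.0, -0.5]
opening: 0.277
```

```bash
python3 st.py
```

```text
12.65 [0.53987135 0.05255442 0.22137039] [-2.2 -3.  -0.5] [-0.93  0.63 -0.05] 0.276663051613223 [ 0.01  0.63 -0.31  1.84  0.28  0.71  0.89]
[-0.01081199  0.00194691  0.22137039] [-0.    -0.001 -1.   ]
rad,ang 0.1384416563951134 1.116020656874815
```

Request:
drive_tool(commands=[{"dx": -0.0041,"dy": -0.0005,"dz": -0.0019,"wx": 0,"wy": 0,"wz": 0,"claw": 0.1},{"dx": -0.0041,"dy": 0,"dz": -0.0018,"wx": 0,"wy": 0,"wz": 0,"claw": 0.1},{"dx": -0.0042,"dy": 0,"dz": -0.0017,"wx": 0,"wy": 0,"wz": 0,"claw": 0.1},{"dx": -0.0043,"dy": 0,"dz": -0.0015,"wx": 0,"wy": 0,"wz": 0,"claw": 0.1},{"dx": -0.0043,"dy": 0,"dz": -0.0014,"wx": 0,"wy": 0,"wz": 0,"claw": 0.1},{"dx": -0.0043,"dy": 0,"dz": -0.0012,"wx": 0,"wy": 0,"wz": 0,"claw": 0.1},{"dx": -0.0044,"dy": 0,"dz": -0.0011,"wx": 0,"wy": 0,"wz": 0,"claw": 0.1},{"dx": -0.0044,"dy": 0,"dz": -0.001,"wx": 0,"wy": 0,"wz": 0,"claw": 0.1}])

```text
clock: 13.45
tool_pos: [0.5731, 0.045, 0.2327]
eef_rot: [0.111, 0.994, -0.0, -0.0]
contact_force: [-2.5, -3.8, -0.1]
opening: 0.27
```

```bash
python3 st.py
```

```text
13.45 [0.57308097 0.04498057 0.23273693] [-2.5 -3.8 -0.1] [-0.68  0.71 -0.08] 0.27002508850989104 [ 0.03  0.65 -0.32  1.74  0.27  0.8   0.93]
[0.02324996 0.0017859  0.23273693] [-0. -0. -1.]
rad,ang 0.13834767571695622 1.3762170556891833
```

Request:
drive_tool(commands=[{"dx": -0.004,"dy": 0,"dz": -0.0008,"wx": 0,"wy": 0,"wz": 0,"claw": 0.1},{"dx": -0.004,"dy": 0,"dz": -0.0006,"wx": 0,"wy": 0,"wz": 0,"claw": 0.1},{"dx": -0.004,"dy": 0,"dz": -0.0005,"wx": 0,"wy": 0,"wz": 0,"claw": 0.1},{"dx": -0.004,"dy": 0,"dz": -0.0004,"wx": 0,"wy": 0,"wz": 0,"claw": 0.1},{"dx": -0.004,"dy": 0,"dz": -0.0002,"wx": 0,"wy": 0,"wz": 0,"claw": 0.1},{"dx": -0.003,"dy": 0,"dz": -0.0001,"wx": 0,"wy": 0,"wz": 0,"claw": 0.1},{"dx": -0.002,"dy": 0,"dz": 0,"wx": 0,"wy": 0,"wz": 0,"claw": 0.1},{"dx": -0.001,"dy": 0,"dz": 0,"wx": 0,"wy": 0,"wz": 0,"claw": 0.1},{"dx": 0,"dy": 0,"dz": 0,"wx": 0,"wy": 0,"wz": 0,"claw": 0.1},{"dx": 0,"dy": 0,"dz": 0,"wx": 0,"wy": 0,"wz": 0,"claw": 0.1}])

```text
clock: 14.45
tool_pos: [0.5983, 0.0393, 0.2354]
eef_rot: [0.111, 0.994, -0.0, 0.0]
contact_force: [-1.7, -5.0, 2.0]
opening: 0.271
```

```bash
python3 st.py; python3 - <<'E'
from h import *
A=snapshot("side");B=snapshot("top")
for n,s in(("side",A),("top",B)): print(n,proj(np.array([c2w((50,0,97),CX,CY,YAW)[0],c2w((50,-50,97),CX,CY,YAW)[0],c2w((50,-50,197),CX,CY,YAW)[0],c2w((50,0,235),CX,CY,YAW)[0]]),s).round(1).tolist())
a=cv2.resize(A["color"][90:230,200:340,::-1],None,fx=4,fy=4,interpolation=cv2.INTER_CUBIC)
b=cv2.resize(B["color"][140:250,195:320,::-1],None,fx=2,fy=2,interpolation=cv2.INTER_CUBIC)
c=np.zeros((560,800,3),np.uint8);c[:,:560]=a;c[:220,560:800]=b[:,:240];cv2.imwrite("pics/s5.png",c)
E
```

```text
14.45 [0.59830808 0.03927783 0.23543486] [-1.7 -5.   2. ] [-0.87  0.56  0.04] 0.2714713080577742 [ 0.04  0.68 -0.32  1.66  0.27  0.84  0.96]
[0.0491135  0.00171298 0.23543486] [ 0.001 -0.    -1.   ]
rad,ang 0.13843769838704126 1.5643926854097807
side [[284.3, 179.3], [281.1, 190.4], [283.6, 161.0], [287.9, 138.3]]
top [[242.5, 158.9], [264.9, 164.3], [266.6, 155.7], [241.4, 145.7]]
```

View pics/s5.png

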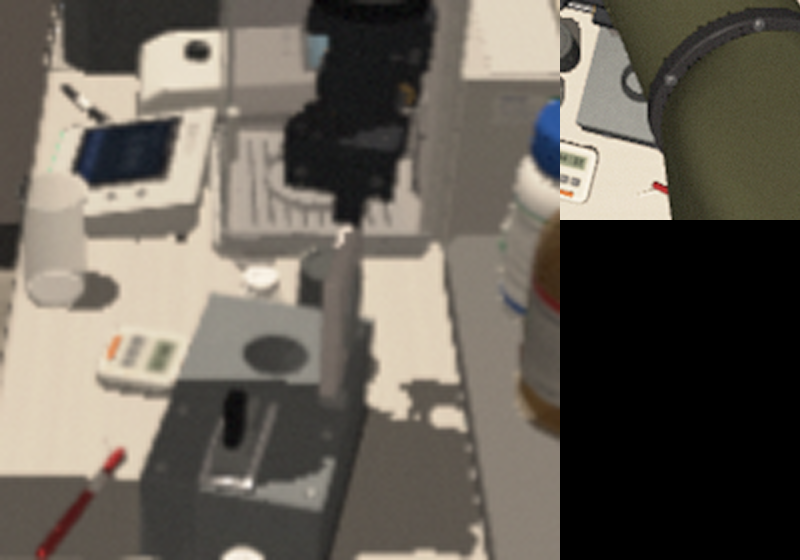

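Request:
drive_tool(commands=[{"dx": -0.0005,"dy": -0.001,"dz": 0,"wx": 0,"wy": 0,"wz": 0,"claw": 0.1},{"dx": 0,"dy": -0.001,"dz": 0,"wx": 0,"wy": 0,"wz": 0,"claw": 0.1},{"dx": 0,"dy": 0,"dz": 0,"wx": 0,"wy": 0,"wz": 0,"claw": 0.1},{"dx": 0,"dy": 0,"dz": 0,"wx": 0,"wy": 0,"wz": 0,"claw": 0.1},{"dx": 0,"dy": 0,"dz": 0,"wx": 0,"wy": 0,"wz": 0,"claw": 0.1},{"dx": 0,"dy": 0,"dz": 0,"wx": 0,"wy": 0,"wz": 0,"claw": 0.1}], grip_force=20)

```text
clock: 15.15
tool_pos: [0.5985, 0.039, 0.2355]
eef_rot: [0.11, 0.994, 0.001, 0.0]
contact_force: [-0.3, 4.1, 1.1]
opening: 0.269
```

```bash
python3 st.py; python3 - <<'E'
from h import *
A=snapshot("side"); cv2.imwrite("pics/s6.png",cv2.resize(A["color"][125:205,255:325,::-1],None,fx=7,fy=7,interpolation=cv2.INTER_CUBIC))
for n in("bolt end",): print((proj(c2w((0,-118,146),CX,CY,YAW),A)).round(1))
E
```

```text
15.15 [0.5984581  0.03901925 0.23545763] [-0.3  4.1  1.1] [ 0.58  0.38 -0.03] 0.26900967902943074 [ 0.04  0.68 -0.32  1.66  0.27  0.84  0.96]
[0.04931623 0.00149328 0.23545763] [ 0.001  0.002 -1.   ]
rad,ang 0.13845932030662114 1.5658578668062852
[[258.4 189.4]]
```

View pics/s6.png

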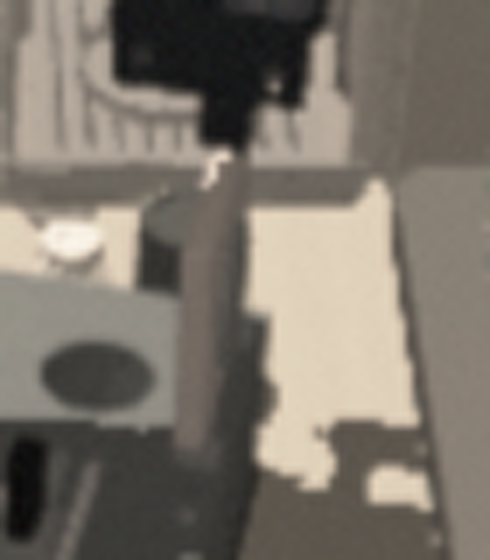

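```bash
python3 -c "
from plant import r
print(r.finish_job()); print(r.get_state()['clock'])"; python3 st.py
```

```text
the job is handed in; nothing more can be done
None
the job is handed in; nothing more can be done
the job is handed in; nothing more can be done
```

The job is done and handed in at about 15.2 s of the 53 s: the bolt is out at its end stop, and the arm is holding the lid upright by its tab.

- **Bolt:** I gripped the fin and slid it 34.6 mm until it stalled, pushing with up to 16.6 N. The lid stayed shut. In the last picture the fin's top is within about 1.5 px of where a fully out bolt (0.040 m) should be.
- **Lid:** I gripped the tab 138 mm from the hinge, with the jaws on its 24 mm width. The lid swung up in about 5 s along the hinge arc, turning between the pads while the tool stayed pointing down. The radius stayed within about 0.5 mm all the way.
- **Last check:** The gripper position gives a lid angle of about 1.566 rad, and the lid's edge in the side picture agrees to about 0.02 rad. The jaws were still on the tab (23.7 mm opening, 20 N grip), and the lid was steady.

**Disagreements:**
- My image fit put the bolt's start at 2.4 mm, but the travel implies about 5.4 mm. I went by the stall at the end stop.
- A sideways force of about 4 N, along the hinge, remained on the tool at the end.

The other things on the bench that I could see in the last pictures looked unmoved. I did not measure them again, and the arm covered part of the top view.

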